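# Open the sharps bin

## Task

Open the small square yellow sharps bin: press down the white release tab on its front with a fingertip so that the red lid springs up by itself, then push the lid all the way back until it stays fully open. Do not pick anything up, leave the basket, the vial and the syringe where they are, and finish with the robot clear of everything.

Things in the scene. Friction and masses are not known exactly. Their poses are not given: they have to be found in the camera images.
- sharps: the yellow sharps bin, fixed to the bench: a hollow box 150 (x) x 140 (y) x 110 mm high on a grey foot 162 x 152 x 8 mm; its origin is the centre of its underside. Its own -x side is the front, which carries the release tab; the lid's hinge runs along y at the top of its +x side. A thin sprung steel arm inside, by the hinge, lifts the lid.
- tab_press (a point): where to press the tab: on its top face, on its centre line, 114 mm in front (-x of the bin) of the bin's centre and 98 mm above the bench. The tab is a white rocker plate 40 mm wide (bin y) that reaches from 85 to 131 mm in front of the bin's centre; nothing is under it but the bench. It pivots 30 mm behind this point; a white hook on its rear end, 30 mm wide and rising to 123 mm above the bench, holds the lid's front edge down.
- tab (a joint): angle of the release tab in rad: 0 at rest, 0.32 pressed fully down (the press point then is 9 to 10 mm lower); the hook lets go of the lid at about 0.12 to 0.17. Pressing takes about 2 N at first and 5 N at the end of travel; it springs back when released.
- lid (a joint): angle of the red lid in rad: 0 shut, 1.9 fully open (leaning back beyond upright, against its stop). Once unlatched it springs up by itself, within about half a second, to about 0.75, unless something stands in its way. Pushing it on along its arc takes under 2 N: let go before about 1.65 it falls back to 0.75; beyond that it leans back by its own weight.
- lid_hinge (a point): middle of the lid's hinge line, 75 mm behind (+x of the bin) the bin's centre, 110 mm above the bench; the hinge runs along the bin's y.
- lid_edge (a point): middle of the lid's front lower edge, 154 mm from the hinge; it moves with the lid. The red lid is a flat plate 154 mm long, 146 mm wide and 8 mm thick; push its front edge or underside, following its arc (a level push can jam by friction while the edge still has to rise).
- basket: open turquoise basket, 160 x 130 x 75 mm, holding small vials, to one side of the bin; leave alone. Origin: centre of its underside.
- vial: amber glass jar with a metal cap, 32 mm across and 62 mm tall, standing in front of the bin to the side of the tab; leave alone. Origin: centre of its underside.
- syringe: syringe lying on the bench in front of the bin, on the other side of the tab: 135 mm long, 34 mm wide at its flange, 18 mm high; leave alone. Origin: under the middle of its barrel, its x axis along the barrel towards the orange tip.

How it is judged:
On the way, in this order (a step that is already met when the one before it is completed fails the run):
1. the release tab is pressed (joint tab above 0.08 rad) (value of joint tab above 0.08 rad).
2. the lid has sprung up (joint lid above 0.4 rad, not yet pushed beyond 1.2 rad) (value of joint lid between 0.4 and 1.2 rad), for 0.1 s.
3. the lid is pushed fully open (joint lid above 1.75 rad) (value of joint lid above 1.75 rad), for 0.1 s.
At the end, for the whole second after the job is handed in: the lid stands still at more than 1.75 rad (fully open is 1.9), the tab has sprung back to below 0.05 rad, and the basket, the vial and the syringe are within 30 mm of where they began, the vial upright (value of joint lid above 1.75 rad and value of joint tab below 0.05 rad and velocity of joint lid between -0.1 and 0.1 rad/s and not (distance of basket from where it was at the start of the episode above 0.03 m) and not (distance of vial from where it was at the start of the episode above 0.03 m) and not (distance of syringe from where it was at the start of the episode above 0.03 m) and angle between vial's own z axis and vertical below 0.2 rad); the robot touches nothing.
It fails at once if the basket, the vial or the syringe is moved more than 30 mm, or lifted (distance of any of basket, vial, syringe from where it was at the start of the episode above 0.03 m or height (world z) of any of basket, vial, syringe above 0.012 m).
It fails at once if the vial is tipped over (more than 0.6 rad) (angle between vial's own z axis and vertical above 0.6 rad).
It also fails if it takes over 48 s, if anything falls off the work surface, if the arm or the gripper's body presses on something with over 40 N, if the wrist force passes 120 N, or if a joint passes its speed limit or range.

## Robot

A 6-joint arm with a two-finger parallel gripper is mounted at the origin on the work surface. World frame = base frame: x ahead of the robot, y to its left, z up, the work surface at z = 0. Lengths are in m, angles in rad, forces in N, time in s.
With the tool pointing down it reaches from about 0.275 to 0.825 m from the base axis. Payload 5.2 kg.
Tool frame: the origin (TCP) lies midway between the tips of the shut fingers; the grasp point (between the pads) lies 19 mm behind it; y points along the fingers, z is the direction in which the jaws open and shut, and the axes are right-handed (so a half turn about y gives the same grasp; the last joint's range is limited). The gripper opens to 93 mm and grips with 3 to 60 N. Pads are 15 mm wide; open, the fingers measure 128 mm over their backs; the gripper's body (75 mm by 188 mm) begins 65 mm behind the grasp point.
Start: joints at [1.012, 0.259, 1.535, -0, 1.348, -0.203], TCP at [0.192, 0.516, 0.219] pointing down, gripper open.
Joint ranges: [-3.14, 3.14], [-0.91, 2.08], [0.19, 2.58], [-1.22, 4.36], [0.22, 2.71], [-3.12, 3.12]. Speed limits (rad/s): [2.57, 2.57, 3.14, 3.14, 3.14, 3.14].

## Interface

Orientations are given as a rotation vector (axis times angle).
In Python, from plant import manip, optics gives the robot as it stands.
- The arm moves only by the tool drive_tool, never from a script. Its argument "rows" is a list of rows, each a list of 5 numbers: the shift along the tool's x, y, z normalised to -1 to 1, where 1 is 500 mm, then the turn about the tool's y normalised to -1 to 1, where 1 is 45 degrees, then the opening, from 0 (shut) to 1 (fully open). A call has 1 to 20 rows; each row shifts and turns the pose as measured when the row begins, along the tool's axes as they then stand; what a row does not reach is not made up. A row lasts 1/8 s, in which the tool goes at most 62.5 mm and 10.7 degrees, less where a joint would pass 70% of its speed; a pose out of reach is approached as far as the arm can. A call with a number of a shift or a turn outside -1 to 1 is refused whole. A call with a gripper value outside its range is refused whole. The fingers move at their own pace and stop on an object; the grip force is fixed at half the most. Time passes only in rows, so rows that do not move let the fingers close. It gives the time, the measured TCP pose, the force and the opening at its end, in the units of the state.
- manip.read_state(): the state, without advancing time (a new reading comes with each control period).
- optics.read_camera(name): name is "side" or "top"; returns (picture, depth): 420x560x3 uint8, red, green, blue; 420x560 float32, m along the optical axis (not along the pixel's ray), 0 where there is no reading.
- optics.camera_info(name): a dict with "vfov" (degrees; the focal length in pixels is half the picture's height over the tangent of half this angle, whatever the lens; pixels are square), "cx", "cy" (the principal point, pixels), "extrinsics" (4x4, takes a point from world to camera coordinates). Camera axes: x right, y down, z forward; pixel columns grow to the right and rows downward; lengths in m; the calibration is good to about 2 mm. A picture is of the moment at which its call begins. camera_info takes no time and is no camera call.
- manip.close_job(): hands the job in, once; it reports no verdict.
The state is a dict: "clock": time; "q": joint angles; "dq": joint speeds; "tau": joint torques, N m; "position": TCP position; "tcp_rot": TCP orientation; "contact_force": force on the tool from outside, world axes, zero at the start; "ft_torque": the same for the moment, N m; "finger_gap": finger opening in m.
Only numpy, scipy, OpenCV 4.12 (cv2) and the standard library are available. Lean on these libraries where they do the work, as an engineer would, in place of code of your own. Each camera call takes 0.05 s, during which the arm holds its last target. There are 200 camera calls.

## Working session

There is one attempt and no reset: what is moved stays moved. The work goes in short steps, Python scripts to look and compute and a tool call to move; the robot and the scene stay as the last step left them, time stands still between calls to the robot, and variables do not carry over. Pictures are saved under pics/ and viewed, about 8 in all and at most 12, crops included, and the job is handed in when it is done.

Besides the shell and the picture viewer there is one more tool, called by a JSON object that holds its "name" and its "arguments", one argument or row to a line. drive_tool: Moves the arm, as the interface text tells. Its arguments: {"type":"object","properties":{"rows":{"type":"array"}},"required":["rows"]}

```bash
mkdir -p pics; ls
python3 - <<'E'
from plant import manip, optics
import numpy as np, cv2
for n in("top","side"):
    p,d=optics.read_camera(n); cv2.imwrite(f"pics/{n}0.png",p[:,:,::-1]); np.savez(f"{n}0.npz",p=p,d=d)
    print(n,optics.camera_info(n))
print(manip.read_state())
E
```

```text
pics
top {'vfov': 45.14673850044185, 'cx': 275.0753128189119, 'cy': 198.01138871425934, 'extrinsics': array([[ 0.18348918, -0.98301359,  0.00400149, -0.11362715],
       [-0.96225769, -0.18044414, -0.20371561,  0.52219737],
       [ 0.20097726,  0.03352914, -0.97902193,  1.01711587],
       [ 0.        ,  0.        ,  0.        ,  1.        ]])}
side {'vfov': 53.7521790685725, 'cx': 287.8493394119741, 'cy': 209.3216870064872, 'extrinsics': array([[ 0.84183882, -0.5396554 ,  0.00891368, -0.48319068],
       [-0.27915127, -0.44947961, -0.84855327,  0.22426288],
       [ 0.46193287,  0.71185682, -0.52903487,  0.67925619],
       [ 0.        ,  0.        ,  0.        ,  1.        ]])}
{'clock': 0.1, 'q': array([ 1.01219896e+00,  2.59289767e-01,  1.53595820e+00, -1.83162842e-05,
        1.34801392e+00, -2.02841427e-01]), 'dq': array([ 0.00083346, -0.0031759 , -0.00275527, -0.00059579,  0.00033574,
       -0.00168421]), 'tau': array([ 8.80716634e-04, -4.38208795e+01, -2.84646749e+01,  7.18865753e-02,
        3.61177570e-02, -8.67881613e-05]), 'position': array([0.19130379, 0.5151327 , 0.21789647]), 'tcp_rot': array([-1.55427181,  0.27967628, -0.27872369]), 'contact_force': array([-0.59809055, -0.31550652,  0.38628906]), 'ft_torque': array([-0.00569186, -0.00431663,  0.00928614]), 'finger_gap': 0.09315410141313063}
```

View pics/top0.png

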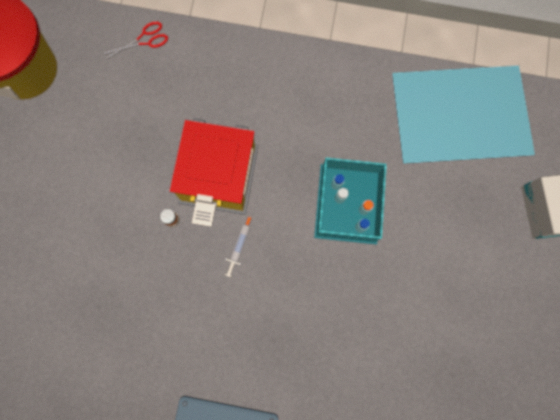

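View pics/side0.png

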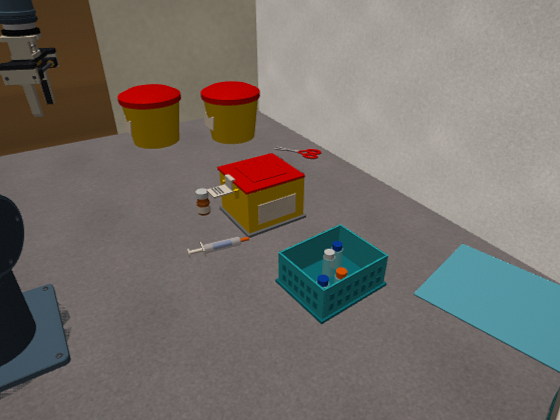

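The top view shows the lid at about (213,163), the tab at (204,211), the vial at (168,216) and the syringe at (240,247). In the side view, the tab is at (222,188) and the bin is shut. Next I'll measure them.

```bash
cat > h.py <<'E'
from plant import manip, optics
import numpy as np, cv2
def cam(n):
    c=optics.camera_info(n); f=210/np.tan(np.radians(c["vfov"]/2)); return c["cx"],c["cy"],f,np.array(c["extrinsics"])
def ray(n,uv,z):
    cx,cy,f,E=cam(n); R,t=E[:3,:3],E[:3,3]; uv=np.atleast_2d(uv).astype(float)
    d=np.c_[(uv[:,0]-cx)/f,(uv[:,1]-cy)/f,np.ones(len(uv))]@R; o=-R.T@t
    return o+d*((z-o[2])/d[:,2])[:,None]
def cloud(n,d):
    cx,cy,f,E=cam(n); v,u=np.mgrid[:420,:560]
    return (np.dstack([(u-cx)/f*d,(v-cy)/f*d,d])-E[:3,3])@E[:3,:3]
E
python3 - <<'E'
from h import *
for n,win in(("top",(110,230,160,265)),("side",(145,235,190,310))):
    z=np.load(n+"0.npz"); p,d=z["p"],z["d"]; h=cv2.cvtColor(p,cv2.COLOR_RGB2HSV); W=cloud(n,d)
    w=np.zeros((420,560),bool); w[win[0]:win[1],win[2]:win[3]]=1
    red=w&((h[...,0]<8)|(h[...,0]>172))&(h[...,1]>180)&(h[...,2]>80)
    m=cv2.morphologyEx(red.astype(np.uint8),cv2.MORPH_OPEN,np.ones((3,3)))
    c=max(cv2.findContours(m,0,1)[0],key=cv2.contourArea)
    q=ray(n,c[:,0],.118)[:,:2]; r=cv2.minAreaRect((q*1000).astype(np.float32)); print(n,"lid",r, "depthz",np.median(W[m>0],0))
    wh=w&(h[...,1]<60)&(h[...,2]>150)&(W[...,2]>.085)&(W[...,2]<.135)
    print("tab px",wh.sum(),np.median(W[wh],0) if wh.any() else 0)
    cw=max(cv2.findContours(wh.astype(np.uint8),0,1)[0],key=cv2.contourArea)
    print(cv2.boundingRect(cw),cv2.minAreaRect((ray(n,cw[:,0],.1)[:,:2]*1000).astype(np.float32)))
    hi=(d>0)&(W[...,2]>.008)&(W[...,2]<.2); 
    k,l,s,ce=cv2.connectedComponentsWithStats(hi.astype(np.uint8))
    for i in range(1,k):
        if s[i,4]>40: 
            P=W[l==i]; print(i,s[i],P.min(0).round(3),P.max(0).round(3),P.mean(0).round(3))
print(ray("top",[[168,216]],.062),ray("top",[[249,219],[229,274]],.01))
E
```

```text
top lid ((572.7259521484375, 120.29756927490234), (151.4228057861328, 143.93576049804688), 0.9844682812690735) depthz [0.57083018 0.12005296 0.12075055]
tab px 557 [0.47178476 0.11848129 0.09959779]
(192, 195, 24, 32) ((473.0736389160156, 119.103271484375), (59.3320426940918, 42.15190505981445), 1.0912039279937744)
1 [   0    0   57  100 4395] [0.649 0.519 0.008] [0.828 0.624 0.178] [0.725 0.555 0.128]
5 [143  22  20  14 105] [0.873 0.326 0.008] [0.912 0.369 0.015] [0.894 0.349 0.011]
9 [146  34  23  15 109] [0.845 0.305 0.008] [0.884 0.354 0.015] [0.865 0.328 0.01 ]
13 [104  42  41  12  90] [0.811 0.357 0.008] [0.853 0.445 0.017] [0.833 0.4   0.01 ]
435 [ 170  119   88  108 6663] [0.444 0.044 0.008] [0.659 0.195 0.128] [0.559 0.115 0.111]
739 [ 314  158   73   87 3837] [ 0.472 -0.247  0.008] [ 0.645 -0.101  0.081] [ 0.564 -0.179  0.036]
758 [ 523  175   37   65 1915] [ 0.556 -0.629  0.008] [ 0.684 -0.548  0.097] [ 0.618 -0.572  0.065]
771 [161 210  19  18 255] [0.437 0.182 0.01 ] [0.47  0.211 0.068] [0.451 0.194 0.051]
774 [225 217  27  61 432] [0.356 0.028 0.008] [0.49  0.064 0.025
[... 674 characters left out ...]
.834 0.692 0.174] [0.713 0.568 0.111]
4 [ 117   84   64   63 3209] [0.401 0.618 0.008] [0.596 0.788 0.174] [0.483 0.664 0.111]
16 [ 195  153  111   83 5626] [0.436 0.043 0.008] [0.655 0.214 0.125] [0.548 0.092 0.082]
22 [ 277  224  111   98 6189] [ 0.472 -0.249  0.008] [ 0.646 -0.103  0.078] [ 0.554 -0.181  0.046]
23 [   0  228   69  160 6238] [ 0.009 -0.105  0.008] [0.102 0.104 0.2  ] [ 0.061 -0.035  0.049]
24 [187 237  62  19 393] [0.355 0.027 0.008] [0.488 0.065 0.021] [0.42  0.041 0.014]
50 [545 387  15  33 280] [ 0.577 -0.58   0.009] [ 0.672 -0.547  0.091] [ 0.623 -0.563  0.055]
[[0.45366436 0.19665514 0.062     ]] [[0.48654188 0.03335648 0.01      ]
 [0.36164161 0.05232695 0.01      ]]
```

```bash
cat >> h.py <<'E'
from scipy.spatial.transform import Rotation as Ro
def need(target,yaw=False):
    s=manip.read_state(); R=Ro.from_rotvec(s["tcp_rot"]).as_matrix()
    print("t",s["clock"],"pos",s["position"].round(4),"F",s["contact_force"].round(2),"gap",round(s["finger_gap"],4))
    print("R\n",R.round(3)); 
    print("shift norm",((R.T@(np.array(target)-s["position"]))/.5).round(4))
    # turn about tool y to bring tool z onto +-world y (bin y)
    zl=R.T@np.array([-np.sin(.017),np.cos(.017),0])
    print("turn deg to +y",np.degrees(np.arctan2(zl[0],zl[2])).round(2),"q6",s["q"][5].round(3))
E
python3 -c "
from h import *
need((.458,.118,.2))"
```

```text
t 0.1 pos [0.1913 0.5151 0.2179] F [-0.6  -0.32  0.39] gap 0.0932
R
 [[ 0.937 -0.001  0.348]
 [-0.348 -0.001  0.937]
 [-0.    -1.    -0.002]]
shift norm [ 0.7766  0.0365 -0.5587]
turn deg to +y -21.36 q6 -0.203
```

{"name": "drive_tool", "arguments": {
  "rows": [
    [0,0,0,-0.2,0],
    [0,0,0,-0.2,0],
    [0,0,0,-0.075,0],
    [0.055,0,-0.08,0,0],
    [0.055,0,-0.08,0,0],
    [0.055,0,-0.08,0,0],
    [0.055,0,-0.08,0,0],
    [0.055,0,-0.08,0,0],
    [0.055,0,-0.08,0,0],
    [0.055,0,-0.08,0,0],
    [0.055,0,-0.08,0,0],
    [0.055,0,-0.08,0,0],
    [0,0,0,0,0]
  ]
}}

```text
clock: 1.72
position: [0.4551, 0.1509, 0.2135]
tcp_rot: [-1.577, -0.02, 0.031]
contact_force: [-0.6, 0.7, -0.8]
finger_gap: 0.0005
```

```bash
python3 -c "
from h import *
need((.458,.118,.125))"
```

```text
t 1.725 pos [0.4551 0.1509 0.2135] F [-0.63  0.67 -0.85] gap 0.0005
R
 [[ 0.999 -0.007 -0.033]
 [ 0.033 -0.007  0.999]
 [-0.007 -1.    -0.006]]
shift norm [ 0.005   0.1774 -0.0648]
turn deg to +y 0.91 q6 -1.51
```

{"name": "drive_tool", "arguments": {
  "rows": [
    [0.002,0.03,-0.04,0.01,0],
    [0.002,0.04,-0.025,0.01,0],
    [0.001,0.05,0,0,0],
    [0,0.04,0,0,0],
    [0,0.015,0,0,0],
    [0,0,0,0,0]
  ]
}}

```text
clock: 2.48
position: [0.4542, 0.121, 0.1231]
tcp_rot: [-1.575, -0.006, 0.023]
contact_force: [0.5, 0.1, -1.1]
finger_gap: 0.0005
```

Run:
```python
from h import *
need((.459,.118,.100))
a=[]
for n,(u,v) in(("top",(204,190)),("side",(235,180))):
    p,d=optics.read_camera(n); c=p[max(0,v-70):v+70,max(0,u-90):u+90]; a.append(cv2.resize(c,(720,560) if 0 else (400,311),interpolation=2))
cv2.imwrite("pics/pre.png",np.hstack(a)[:,:,::-1])
```

```text
t 2.475 pos [0.4542 0.121  0.1231] F [ 0.55  0.06 -1.08] gap 0.0005
R
 [[ 1.    -0.011 -0.018]
 [ 0.018 -0.004  1.   ]
 [-0.011 -1.    -0.004]]
shift norm [ 0.0099  0.0462 -0.0059]
turn deg to +y 0.06 q6 -1.561
```

View pics/pre.png

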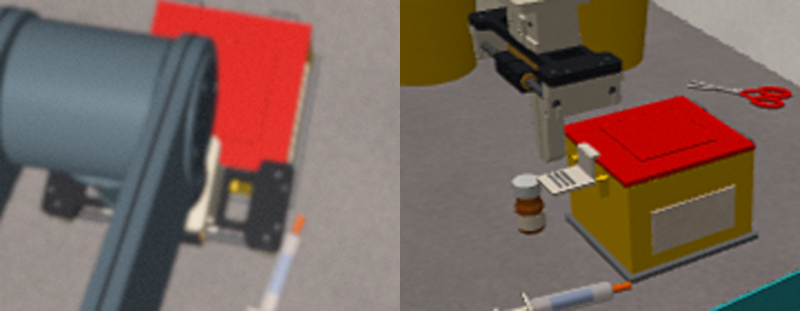

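Run:
```python
from h import *
print(ray("side",[[212.5,181]],.1231))
p,d=optics.read_camera("side"); W=cloud("side",d)
m=np.zeros((420,560),bool); m[105:190,170:250]=1; m&=(np.abs(W[...,1]-.12)<.12)&(W[...,0]<.56)&(W[...,2]>.115)&(W[...,0]>.40)
for z in np.arange(.115,.25,.012):
    k=m&(W[...,2]>=z)&(W[...,2]<z+.012)
    if k.sum()>4: print(z.round(3),k.sum(),W[k].min(0).round(3),W[k].max(0).round(3))
```

```text
[[0.45452893 0.12287357 0.1231    ]]
0.115 632 [0.445 0.054 0.115] [0.56  0.194 0.127]
0.127 50 [0.444 0.105 0.128] [0.463 0.135 0.138]
0.139 61 [0.445 0.103 0.139] [0.463 0.134 0.151]
0.151 67 [0.444 0.102 0.151] [0.463 0.136 0.163]
0.163 70 [0.445 0.1   0.163] [0.464 0.137 0.175]
0.175 29 [0.445 0.102 0.175] [0.447 0.136 0.187]
0.187 23 [0.445 0.106 0.188] [0.447 0.139 0.196]
0.199 37 [0.419 0.033 0.208] [0.49  0.201 0.211]
0.211 328 [0.418 0.032 0.211] [0.491 0.206 0.223]
0.223 441 [0.418 0.027 0.223] [0.492 0.211 0.235]
0.235 354 [0.418 0.025 0.235] [0.493 0.212 0.247]
0.247 659 [0.418 0.025 0.247] [0.491 0.217 0.259]
```

{"name": "drive_tool", "arguments": {
  "rows": [
    [0.004,0.018,-0.004,0,0],
    [0,0.018,0,0,0],
    [0,0.01,0,0,0],
    [0,0.01,0,0,0]
  ]
}}

```text
clock: 3.12
position: [0.4584, 0.1185, 0.0957]
tcp_rot: [-1.575, -0.01, 0.018]
contact_force: [-0.3, -0.5, 2.7]
finger_gap: 0.0003
```

{"name": "drive_tool", "arguments": {
  "rows": [
    [-0.002,0.006,0,0,0],
    [0,0.006,0,0,0],
    [0,0.002,0,0,0],
    [0,0,0,0,0]
  ]
}}

```text
clock: 3.62
position: [0.4588, 0.1185, 0.0903]
tcp_rot: [-1.575, -0.013, 0.015]
contact_force: [-2.2, -0.7, 5.3]
finger_gap: 0.0005
```

Run:
```python
from h import *
need((.458,.118,.19))
p,d=optics.read_camera("side"); cv2.imwrite("pics/press.png",cv2.resize(p[80:260,140:360],None,fx=2.5,fy=2.5)[:,:,::-1])
```

```text
t 3.625 pos [0.4588 0.1185 0.0903] F [-2.24 -0.68  5.32] gap 0.0005
R
 [[ 1.    -0.001 -0.018]
 [ 0.018 -0.004  1.   ]
 [-0.002 -1.    -0.004]]
shift norm [-0.002  -0.1995 -0.0018]
turn deg to +y 0.04 q6 -1.566
```

View pics/press.png

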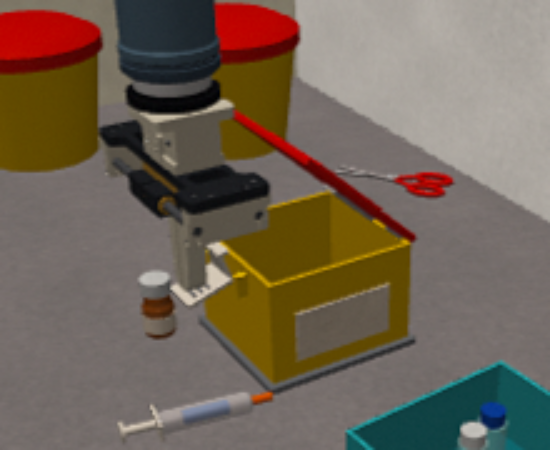

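The lid sprang up to about 0.75: its edge is at crop (235,115), behind the gripper, and the tab is pressed. Next I'll rise off the tab and approach the lid edge.

{"name": "drive_tool", "arguments": {
  "rows": [
    [-0.01,-0.03,0,0,0],
    [0,-0.05,0,0,0],
    [0,-0.05,0,0,0],
    [0,-0.05,0,0,0],
    [0,-0.025,0,0,0],
    [0,0,0,0,0]
  ]
}}

```text
clock: 4.42
position: [0.4506, 0.1189, 0.1976]
tcp_rot: [-1.575, -0.01, 0.018]
contact_force: [0.1, 0.5, -0.6]
finger_gap: 0.0006
```

Run:
```python
from h import *
need((.515,.118,.19))
p,d=optics.read_camera("side"); W=cloud("side",d); h=cv2.cvtColor(p,cv2.COLOR_RGB2HSV)
m=((h[...,0]<8)|(h[...,0]>172))&(h[...,1]>180)&(np.abs(W[...,1]-.12)<.09)&(W[...,0]>.5)&(W[...,0]<.68)&(W[...,2]>.1)
P=W[m]; print(m.sum(),P.min(0),P.max(0)); x,z=P[:,0],P[:,2]
print("slope angle",np.arctan(-np.polyfit(x,z,1)[0])); i=np.argsort(-z)[:15]; print(P[i].mean(0))
```

```text
t 4.425 pos [0.4506 0.1189 0.1976] F [ 0.1   0.46 -0.57] gap 0.0006
R
 [[ 1.    -0.005 -0.018]
 [ 0.018 -0.004  1.   ]
 [-0.005 -1.    -0.004]]
shift norm [ 0.1289  0.0145 -0.0041]
turn deg to +y 0.06 q6 -1.566
355 [0.53515633 0.04677776 0.11332722] [0.65171646 0.19252707 0.22063711]
slope angle 0.7270759354449854
[0.54037776 0.11803812 0.22008697]
```

{"name": "drive_tool", "arguments": {
  "rows": [
    [0.05,-0.0,0,0,0],
    [0.05,0.008,0,0,0],
    [0.03,0.006,0,0,0],
    [0.01,0,0,0,0],
    [0,0,0,0,0]
  ]
}}

```text
clock: 5.1
position: [0.5181, 0.1201, 0.1844]
tcp_rot: [-1.575, -0.002, 0.027]
contact_force: [0.3, -0.4, 0.0]
finger_gap: 0.0005
```

{"name": "drive_tool", "arguments": {
  "rows": [
    [0.014,-0.01,-0.002,0,0],
    [0.014,-0.012,-0.002,0,0],
    [0.014,-0.012,0,0,0],
    [0.014,-0.012,0,0,0],
    [0.014,-0.01,0,0,0],
    [0.012,-0.006,0,0,0]
  ]
}}

```text
clock: 5.85
position: [0.5608, 0.1192, 0.2181]
tcp_rot: [-1.575, -0.002, 0.027]
contact_force: [-1.6, -0.2, 0.6]
finger_gap: 0.0004
```

{"name": "drive_tool", "arguments": {
  "rows": [
    [0.015,-0.006,0,0,0],
    [0.015,-0.006,0,0,0],
    [0.015,-0.006,0,0,0],
    [0.015,-0.005,0,0,0],
    [0.015,-0.004,0,0,0],
    [0.015,-0.003,0,0,0],
    [0.015,-0.002,0,0,0],
    [0.015,-0.002,0,0,0],
    [0.015,0,0,0,0]
  ]
}}

```text
clock: 6.98
position: [0.6338, 0.1205, 0.2346]
tcp_rot: [-1.575, -0.002, 0.027]
contact_force: [0.3, -0.1, -0.7]
finger_gap: 0.0006
```

{"name": "drive_tool", "arguments": {
  "rows": [
    [0.015,0,0,0,0],
    [0.015,0,-0.001,0,0],
    [0.015,0,0,0,0],
    [0.015,0,0,0,0],
    [0.012,0,0,0,0],
    [0.01,0,0,0,0],
    [0,0,0,0,0],
    [0,0,0,0,0]
  ]
}}

```text
clock: 7.98
position: [0.6781, 0.1208, 0.2332]
tcp_rot: [-1.575, -0.002, 0.027]
contact_force: [-0.3, -0.1, -1.2]
finger_gap: 0.0006
```

Run:
```python
from h import *
need((.515,.118,.3))
p,d=optics.read_camera("side"); cv2.imwrite("pics/push.png",cv2.resize(p[60:240,160:380],None,fx=2.5,fy=2.5)[:,:,::-1])
```

```text
t 7.975 pos [0.6781 0.1208 0.2332] F [-0.27 -0.08 -1.2 ] gap 0.0006
R
 [[ 1.    -0.016 -0.018]
 [ 0.018 -0.005  1.   ]
 [-0.017 -1.    -0.004]]
shift norm [-3.284e-01 -1.283e-01 -1.000e-04]
turn deg to +y 0.08 q6 -1.572
```

View pics/push.png

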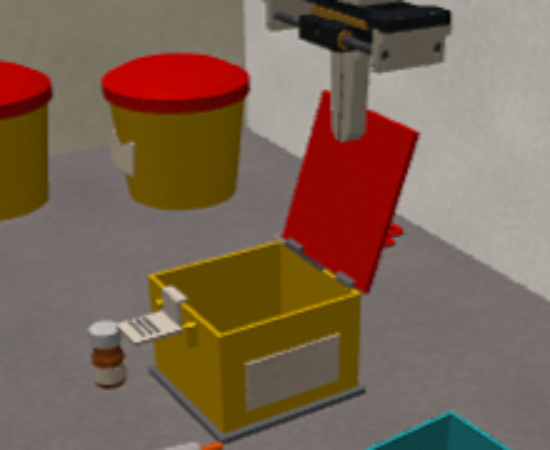

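The lid leans back fully open: its top edge is at crop (370,110) with the fingertip in front of it. The tab is back up. Now I'll retreat forward and up.

{"name": "drive_tool", "arguments": {
  "rows": [
    [-0.03,0,0,0,0],
    [-0.06,0,0,0,0],
    [-0.08,-0.04,0,0,0],
    [-0.08,-0.06,0,0,0],
    [-0.08,-0.06,0,0,0],
    [-0.08,0,0,0,0],
    [0,0,0,0,0],
    [0,0,0,0,0]
  ]
}}

```text
clock: 9.02
position: [0.4673, 0.1172, 0.3197]
tcp_rot: [-1.575, -0.004, 0.025]
contact_force: [-0.0, 0.0, -0.2]
finger_gap: 0.0006
```

Run:
```python
from h import *
need((.515,.118,.3))
p,d=optics.read_camera("side"); W=cloud("side",d); h=cv2.cvtColor(p,cv2.COLOR_RGB2HSV)
m=((h[...,0]<8)|(h[...,0]>172))&(h[...,1]>180)&(np.abs(W[...,1]-.12)<.09)&(W[...,0]>.6)&(W[...,0]<.75)&(W[...,2]>.12)
m=cv2.erode(m.astype(np.uint8),np.ones((5,5)))>0
P=W[m]; print(m.sum(),P.min(0),P.max(0)); print("lid angle",np.pi/2+np.arctan(np.polyfit(P[:,2],P[:,0],1)[0]))
for n in("side","top"):
    p,d=optics.read_camera(n); W=cloud(n,d); W0=cloud(n,np.load(n+"0.npz")["d"])
    for nm,(x0,x1,y0,y1,z0,z1) in dict(basket=(.45,.67,-.27,-.08,.01,.09),vial=(.42,.485,.17,.225,.01,.075),syr=(.34,.5,.02,.075,.01,.03),tab=(.440,.475,.095,.14,.085,.13)).items():
        f=lambda W:W[(W[...,0]>x0)&(W[...,0]<x1)&(W[...,1]>y0)&(W[...,1]<y1)&(W[...,2]>z0)&(W[...,2]<z1)]
        a,b=f(W0),f(W); print(n,nm,len(a),len(b),(b.mean(0)-a.mean(0)).round(4) if len(b) else None)
    if n=="side": cv2.imwrite("pics/end.png",p[:,:,::-1])
```

```text
t 9.025 pos [0.4673 0.1172 0.3197] F [-0.05  0.   -0.16] gap 0.0006
R
 [[ 1.    -0.014 -0.018]
 [ 0.018 -0.005  1.   ]
 [-0.014 -1.    -0.004]]
shift norm [ 0.096   0.0381 -0.    ]
turn deg to +y 0.08 q6 -1.572
1703 [0.65430328 0.05036057 0.12494208] [0.70104851 0.18635692 0.25191528]
lid angle 1.8990237870073785
side basket 5976 5987 [ 0.  0. -0.]
side vial 293 294 [0.0001 0.0001 0.0002]
side syr 349 352 [0.0017 0.0004 0.0001]
side tab 155 153 [-0.0003 -0.0007  0.0003]
top basket 2842 2866 [-0.0009  0.0004 -0.0004]
top vial 254 153 [-0.0009 -0.0053 -0.0076]
top syr 433 432 [-0.     -0.0003 -0.0002]
top tab 311 311 [-0.0001  0.      0.0001]
```

View pics/end.png

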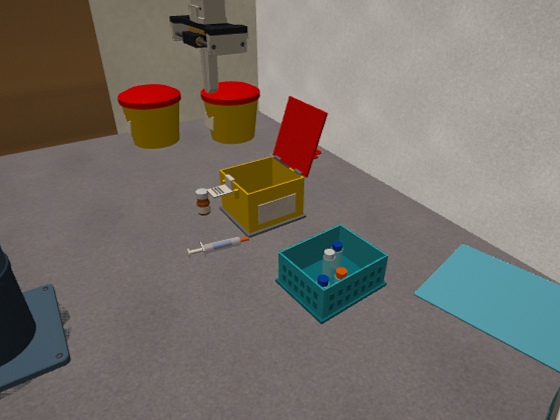

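In the final side view the lid is fully open (300,135) and the tab is at rest (220,190). The vial (203,202), syringe and basket haven't moved, and the gripper is clear.

```bash
python3 -c "
from plant import manip
print(manip.close_job())"
```

```text
the job is handed in; nothing more can be done
None
```

I opened the sharps bin and handed the job in at about 9 s on the clock. With the fingers shut, I pressed the white tab down (about 5 N, tip at z = 90 mm) and the lid sprang up to about 0.73 rad. I then pushed the lid back along its arc and moved the arm clear.

Last checks before handing in:
- **Lid:** it measured 1.90 rad by depth, which is fully open.
- **Tab:** it is back at its rest position to within 1 mm.
- **Basket, vial and syringe:** the side view put all three within 2 mm of where they began, with the vial upright. The top view agreed for the basket and syringe. For the vial, it showed a shift of about 5 mm with roughly 40% fewer pixels. I put that down to the arm hiding part of it.
- **Robot:** the contact force was about zero, with the gripper about 200 mm above the tab.

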